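Load the coil winder and hold its run lever

TASK

Put the empty orange bobbin over the winder's upright spindle, wide flange down, so that it sits flat on the drive plate, and let go of it. Only then press the red pad of the spring-loaded hold-to-run lever down with the gripper until the lever is level and its pointer stands in the green band of the gauge, never as far as the red band, and finish while still holding it there; the pointer must not leave the green once you finish. Leave the tape measure, the bearing ring and the nut where they are.

Things in the scene. Friction and masses are not known exactly. Their poses are not given: they have to be found in the camera images.
- bobbin_center (a point): Centre of the loose orange plastic bobbin, on its axis, half-way up (30 mm above its underside); z is its axis, up. The bobbin stands upright on the bench, 60 mm tall, about 90 g: lower flange 60 mm diameter and 6 mm thick, barrel 34 mm diameter, upper flange 48 mm diameter and 14 mm thick (from 16 to 30 mm above this point), to be gripped across its rim from above. A 21 mm bore runs right through.
- bobbin: The same orange bobbin; origin at the centre of its underside, z up its axis.
- spindle_seat (a point): Centre of the top face of the winder's aluminium drive plate (66 mm diameter), at the foot of the spindle, 38 mm above the bench. A seated bobbin has its underside here. The winder is a fixed grey housing, base 110 x 100 mm; neither plate nor spindle turns.
- spindle_tip (a point): Top of the upright steel spindle, 68 mm above the drive plate; 17 mm diameter with a 12 mm long cone at the top that narrows to 6 mm. It stands 8 mm out of a seated bobbin.
- pad_top (a point): Centre of the flat top of the red pad, 42 mm diameter, at the free end of the hold-to-run lever; moves with the lever. The pad's axis lies 100 mm from the lever's pivot and its top 14 mm above the lever's centre line.
- lever_stand: The whole hold-to-run unit: fixed bracket and gauge with the steel lever and its red pad; origin at the middle of the base plate underside, below the pivot, x axis from the pad towards the gauge.
- lever_pivot (a point): Pivot of the lever on its fixed bracket, 75 mm above the bench (base plate 220 x 75 mm). Its x axis points level from the pivot away from the pad to the upright gauge plate (113 mm tall) 100 mm away; the pad lies on the -x side.
- run_lever (a joint): Angle of the lever, rad: 0 released (pad end 0.15 above level), 0.15 level, 0.30 the end stop. Grows as the pad is pressed down, 0.01 rad to each mm of pad travel. The black pointer at the other end rises over the gauge: green band 0.09 to 0.21, red band from 0.25. A spring returns it: about 3 N on the pad to start it, 6 N at level, 9 N at the end stop.
- tape_measure: A loose yellow pocket tape measure lying on the bench near the work, origin under its centre; not to be disturbed.
- bearing_ring: A loose grey steel bearing ring lying on the bench near the work, origin under its centre; not to be disturbed.
- hex_nut: A loose dark hexagon nut lying on the bench near the work, origin under its centre; not to be disturbed.
There are look-alikes about, which are no part of the job. There is more than one size of the bobbin; the job needs the larger.

How it is judged:
On the way, in this order (a step that is already met when the one before it is completed fails the run):
1. the bobbin sits flat on the drive plate, over the spindle, let go (horizontal distance between bobbin_center and spindle_seat below 0.006 m and z of bobbin_center in the frame of spindle_seat between 0.025 and 0.034 m and angle between bobbin_center's own z axis and vertical below 0.08 rad and contact force between each of the fingers, the arm and bobbin below 0.1 N), for 0.2 s.
2. the robot's fingers press the red pad so that the pointer stands in the green band (value of joint run_lever between 0.09 and 0.21 rad and contact force between the fingers and lever_stand above 1.5 N), for 0.5 s.
At the end, for the whole second after the job is handed in: The bobbin rests over the spindle on the drive plate (axis within 6 mm of the spindle's, underside within 4 mm above the plate, tilt under 0.08 rad), untouched; the fingers press the red pad with more than 1.5 N and hold the lever still between 0.09 and 0.21 rad, in the green band (all of step 1 and all of step 2 and velocity of joint run_lever between -0.05 and 0.05 rad/s and linear speed of bobbin below 0.02 m/s); the arm keeps its last pose, push and grip.
It fails at once if the lever is pressed into the red band (value of joint run_lever above 0.25 rad).
It fails at once if the lever is pressed before the bobbin is on the spindle and let go (value of joint run_lever above 0.06 rad and not (horizontal distance between bobbin_center and spindle_seat below 0.006 m and z of bobbin_center in the frame of spindle_seat between 0.025 and 0.034 m and angle between bobbin_center's own z axis and vertical below 0.08 rad and contact force between each of the fingers, the arm and bobbin below 0.1 N)).
It fails at once if the yellow pocket tape measure is pushed away (distance of tape_measure from where it was at the start of the episode above 0.02 m).
It fails at once if the grey steel bearing ring is pushed away (distance of bearing_ring from where it was at the start of the episode above 0.02 m).
It fails at once if the dark hexagon nut is pushed away (distance of hex_nut from where it was at the start of the episode above 0.02 m).
It also fails if it takes over 58 s, if anything falls off the work surface, if the arm or the gripper's body presses on something with over 40 N, if the wrist force passes 120 N, or if a joint passes its speed limit or range.

ROBOT

A 6-joint arm with a two-finger parallel gripper is mounted at the origin on the work surface; the furniture and walls round the work are solid. World frame = base frame: x ahead of the robot, y to its left, z up, the work surface at z = 0. Lengths are in m, angles in rad, forces in N, time in s.
With the tool pointing down it reaches from about 0.3 to 0.775 m from the base axis. Payload 14.6 kg.
Tool frame: the origin (TCP) lies on the front face of the gripper's body, between the roots of the fingers; the fingertips stand 97 mm ahead of it and the grasp point (between the pads) lies 78 mm ahead of it; z points along the fingers, y is the direction in which the jaws open and shut (so a half turn about z gives the same grasp; the last joint's range is limited). The gripper opens to 94 mm and grips with 3 to 60 N. Pads are 16 mm wide; open, the fingers measure 119 mm over their backs; the gripper's body (75 mm by 177 mm) begins 78 mm behind the grasp point.
Start: joints at [1.207, 0.3, 1.521, -0, 1.321, -0.067], TCP at [0.161, 0.526, 0.303] pointing down, gripper open.
Joint ranges: [-3.03, 3.03], [-0.79, 2.21], [0.23, 2.52], [-1.04, 4.18], [0, 3.07], [-2.55, 2.55]. Speed limits (rad/s): [2.22, 2.22, 2.57, 3.14, 3.14, 3.14].

INTERFACE

Orientations are given as [roll, pitch, yaw] about the fixed x, y, z axes, in that order (R = Rz(yaw) Ry(pitch) Rx(roll)).
In Python, from station import ctrl gives the robot as it stands. The module is installed in compiled form; this text tells all that it offers.
- The arm moves only by the shell command python3 -m pendant 'ROWS' [FORCE]. ROWS is JSON, a list of rows, each an object of numbers: "rx", "ry", "rz": the turn, a rotation vector about the tool's x, y, z each as a share of 4 degrees, from -1 to 1; "tx", "ty", "tz": the shift along the tool's x, y, z each as a share of 0.04 m, from -1 to 1; "grip": the gripper command: -1 is fully open, 1 is shut, values between are in proportion. A call has 1 to 8 rows; each row shifts and turns the pose as measured when the row begins, along the tool's axes as they then stand; what a row does not reach is not made up. A row lasts 1/12 s, in which the tool goes at most 41.7 mm and 7.16 degrees, less where a joint would pass 70% of its speed; a pose out of reach is approached as far as the arm can. A call with a number of a shift or a turn outside -1 to 1 is refused whole. A call with a gripper value outside its range is refused whole. The fingers move at their own pace and stop on an object; FORCE is the grip in N (left out, the last holds). Time passes only in rows, so rows that do not move let the fingers close. It gives the time, the measured TCP pose, the force and the opening at its end, in the units of the state.
- ctrl.get_obs(): the state, without advancing time (a new reading comes with each control period).
- ctrl.camera(name): name is "side" or "top" or "wrist"; returns a dict with "pixels" (480x640x3 uint8, blue, green, red), "fx", "fy", "cx", "cy" (pixels), "k1" (the pictures are not rectified: a ray, as slopes to the right and down, at radius r is drawn at 1 + k1 r^2 times it, then the intrinsics apply), "world_from_camera" (4x4, takes a point from camera to world coordinates). Camera axes: x right, y up, looking along -z (the intrinsics and any distortion apply to the point x, -y, -z); pixel columns grow to the right and rows downward; lengths in m; the calibration is good to about 2 mm. A picture is of the moment at which its call begins. There is no depth.
- ctrl.hand_in(): hands the job in, once; it reports no verdict.
The state is a dict: "time_s": time; "qpos": joint angles; "joint_vel": joint speeds; "tau": joint torques, N m; "ee_pos": TCP position; "eef_rot": TCP orientation; "force": force on the tool from outside, world axes, zero at the start; "moment": the same for the moment, N m; "grip_width": finger opening in m.
Only numpy, scipy, OpenCV 4.12 (cv2) and the standard library are available. Lean on these libraries where they do the work, as an engineer would, in place of code of your own. Each camera call takes 0.05 s, during which the arm holds its last target.

## Working session

There is one attempt and no reset: what is moved stays moved. The work goes in short steps, Python scripts to look and compute and a shell command to move; the robot and the scene stay as the last step left them, time stands still between calls to the robot, and variables do not carry over. Pictures are saved under pics/ and viewed, and the job is handed in when it is done.

```bash
mkdir -p pics; python3 - <<'E'
from station import ctrl
import cv2
o=ctrl.get_obs(); print(o)
for n in ("side","top","wrist"):
    c=ctrl.camera(n); cv2.imwrite(f"pics/{n}0.png",c["pixels"]); print(n,c["fx"],c["cx"],c["cy"],c["k1"],c["world_from_camera"])
E
```

```text
{'time_s': 0.0, 'qpos': array([ 1.20742073e+00,  3.00435703e-01,  1.52159265e+00, -1.07686277e-05,
        1.32064902e+00, -6.65891768e-02]), 'joint_vel': array([-0.00130318, -0.00082428, -0.00102308,  0.00118754, -0.00062229,
       -0.00157762]), 'tau': array([-1.68884271e-03, -5.31794322e+01, -3.52726114e+01,  7.07452185e-02,
        2.44784262e-02, -1.33059070e-04]), 'ee_pos': array([0.16079265, 0.52581581, 0.30210078]), 'eef_rot': array([-3.14050964e+00, -6.17698193e-05,  2.84480888e+00]), 'force': array([ 0.86877851, -0.25993999, -0.06845065]), 'moment': array([-0.01949478,  0.06349255,  0.04028608]), 'grip_width': 0.09402102543215662}
side 435.8581771554418 320.4450330768459 241.8184054368286 -0.044773548656709294 [[-0.99984317  0.00108496  0.01767657  0.490346  ]
 [ 0.01340169 -0.6061386   0.79524612  0.6344112 ]
 [ 0.01157726  0.7953583   0.606029    0.6211736 ]
 [ 0.          0.          0.          1.        ]]
top 493.2992331144727 318.72982306400866 240.81234262465327 -0.09230767388147024 [[ 4.58933497e-02  9.77507309e-01 -2.05847664e-01  2.53449998e-01]
 [-9.98946274e-01  4.48307973e-02 -9.82551149e-03 -7.55993040e-02]
 [-3.76194380e-04  2.06081683e-01  9.78534720e-01  1.14000596e+00]
 [ 0.00000000e+00  0.00000000e+00  0.00000000e+00  1.00000000e+00]]
wrist 410.4099069208595 318.5063136767591 235.2941214402152 -0.01219740940388694 [[ 0.29405968 -0.92855073 -0.22654456  0.09513449]
 [ 0.95578544  0.28524322  0.07148774  0.54581737]
 [-0.00175969 -0.23754965  0.9713738   0.38441069]
 [ 0.          0.          0.          1.        ]]
```

View pics/side0.png

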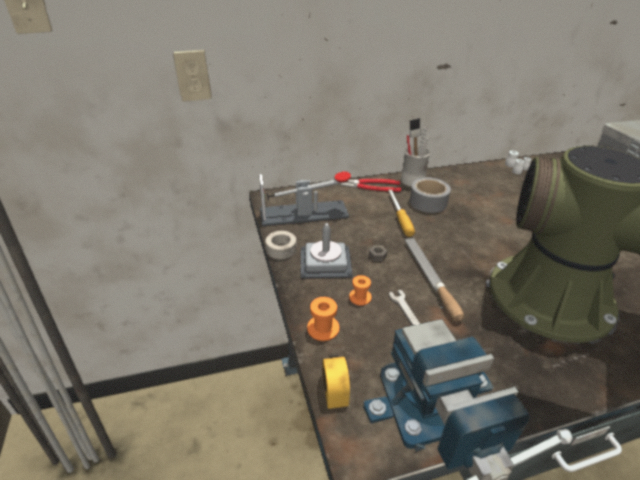

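View pics/top0.png

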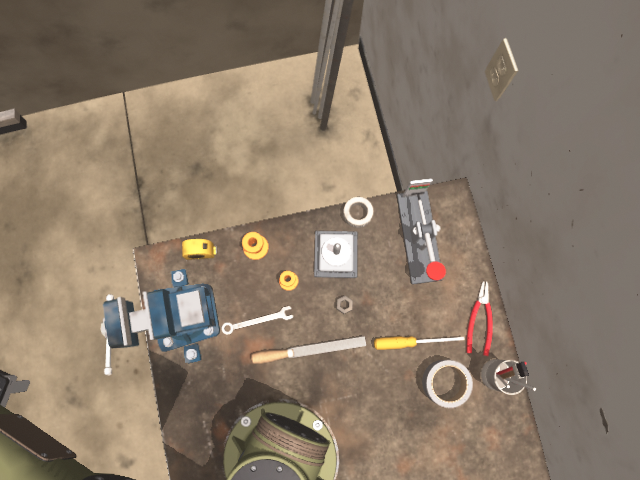

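View pics/wrist0.png

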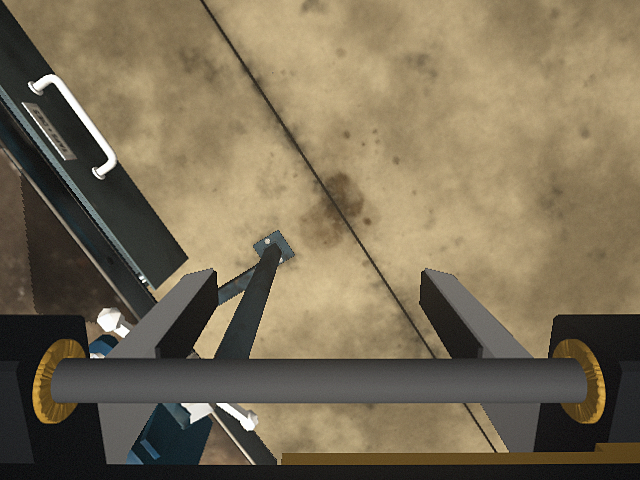

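Side view: the larger bobbin is at (323,318) and a smaller one at (361,291). The winder is at (326,255) and the lever unit at (305,205). In the top view these are at (255,245), (288,281), (336,252) and (420,240), with the red pad at (436,271). I'll enlarge these.

```bash
cat > h.py <<'E'
import numpy as np, cv2
from station import ctrl
def K(c): return np.array([[c["fx"],0,c["cx"]],[0,c["fy"],c["cy"]],[0,0,1.]])
def D(c): return np.array([c["k1"],0,0,0.])
def ray(c,p):
    u=cv2.undistortPoints(np.array([[p]],float),K(c),D(c))[0,0]
    W=c["world_from_camera"]; d=W[:3,:3]@np.array([u[0],-u[1],-1]); return W[:3,3],d/np.linalg.norm(d)
def proj(c,X):
    W=c["world_from_camera"]; P=(np.atleast_2d(X)-W[:3,3])@W[:3,:3]*[1,-1,-1]
    return cv2.projectPoints(P.reshape(-1,1,3),np.zeros(3),np.zeros(3),K(c),D(c))[0].reshape(-1,2)
def tri(*cp):
    A=0;b=0
    for c,p in cp:
        o,d=ray(c,p);M=np.eye(3)-np.outer(d,d);A=A+M;b=b+M@o
    X=np.linalg.solve(A,b); return X,[np.linalg.norm(np.cross(X-ray(c,p)[0],ray(c,p)[1])) for c,p in cp]
def atz(c,p,z):
    o,d=ray(c,p); return o+d*(z-o[2])/d[2]
def crop(c,x,y,w,h,s,name):
    cv2.imwrite(name,cv2.resize(c["pixels"][y:y+h,x:x+w],None,fx=s,fy=s,interpolation=cv2.INTER_CUBIC))
E
python3 - <<'E'
from h import *
t=ctrl.camera("top");s=ctrl.camera("side")
crop(t,220,170,240,160,3.3333,"pics/t1.png"); crop(s,250,160,140,190,3.1,"pics/s1.png")
E
```

```text
(no output)
```

View pics/t1.png

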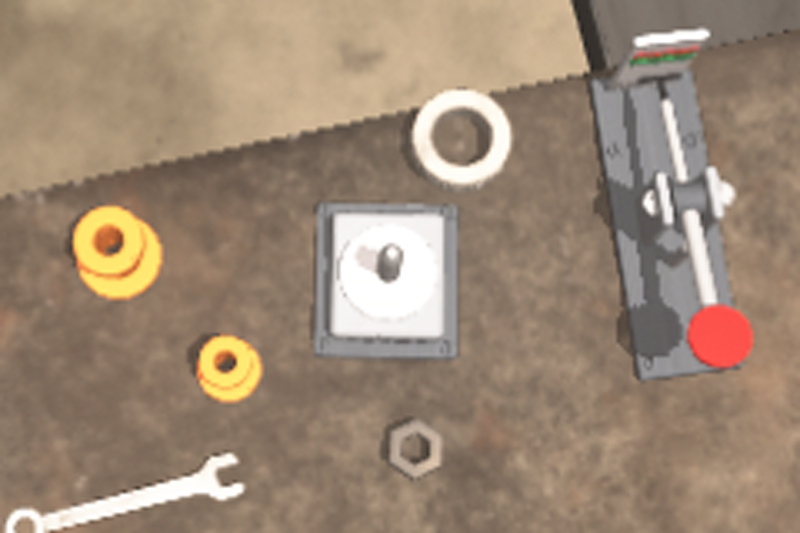

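View pics/s1.png

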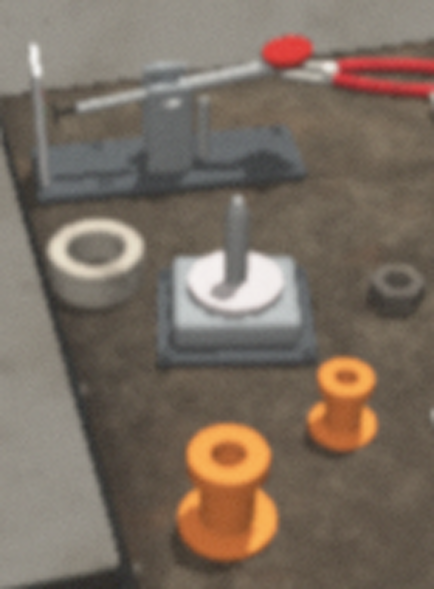

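```bash
python3 - <<'E'
from h import *
t=ctrl.camera("top");s=ctrl.camera("side")
T=lambda x,y:((x+.5)/3.3333+220-.5,(y+.5)/3.3333+170-.5)
S=lambda x,y:((x+.5)/3.1+250-.5,(y+.5)/3.1+160-.5)
for n,a,b in [("bob top",(109,240),(228,454)),("small top",(227,361),(347,377)),("tip",(393,247),(238,199)),("plate",(388,271),(236,282)),("pad",(720,336),(288,50)),("tape?",(0,0),(0,0))][:5]:
    print(n,*tri((t,T(*a)),(s,S(*b))))
for n,a,z in [("ring",(462,137),.02),("nut",(415,447),.01)]: print(n,atz(t,T(*a),z))
print("tape",atz(t,(200,249),.03))
# widths of upper flange/ lower flange
for n,l,r,z in [("upL",(73,240),(147,240),.06),("upS",(198,361),(255,361),.045)]:
    print(n,np.linalg.norm(atz(t,T(*l),z)-atz(t,T(*r),z)))
# lever direction: pad to pivot
print("pivot",atz(t,T(690,198),.075), "gauge",atz(t,T(668,60),.1))
for z in (.0,):
  print([atz(t,T(*p),.003)[:2].round(3) for p in [(593,80),(640,378),(690,72),(737,365)]])
E
```

```text
bob top [0.47196515 0.0842034  0.05732046] [np.float64(0.0004899797385857944), np.float64(0.0004899797385857572)]
small top [0.39527071 0.00117571 0.04149234] [np.float64(0.0010984727844325537), np.float64(0.0010984727844325706)]
tip [ 0.46428504 -0.10534341  0.1049576 ] [np.float64(0.002312709090400915), np.float64(0.002312709090400938)]
plate [ 0.46314433 -0.10483784  0.03421184] [np.float64(0.0011234766831597614), np.float64(0.0011234766831598815)]
pad [ 0.41790212 -0.31758461  0.10081351] [np.float64(0.000935878107231828), np.float64(0.0009358781072318259)]
ring [ 0.56551568 -0.15391597  0.02      ]
nut [ 0.3470982  -0.12898398  0.01      ]
tape [0.45516108 0.20795174 0.03      ]
upL 0.04990882979429173
upS 0.03824974309522452
pivot [ 0.51524485 -0.30380501  0.075     ] gauge [ 0.60276518 -0.2839002   0.1       ]
[array([ 0.617, -0.249]), array([ 0.402, -0.284]), array([ 0.627, -0.319]), array([ 0.414, -0.353])]
```

Two look-alikes: the large bobbin at top (252,242)/side (323,306), rim about 50 mm, top at z≈0.057; and the small one at top (288,278)/side (361,281), rim about 38 mm, top at z≈0.041. The large one fits the description (48 mm rim, 60 mm tall), and the crops above confirm it. I'll raise the arm first, then move over it.

```bash
python3 -m pendant '[{"tz":-1,"grip":-1},{"tz":-1,"grip":-1},{"tx":-0.8,"ty":-0.6,"grip":-1},{"tx":-0.8,"ty":-0.6,"grip":-1},{"tx":-0.8,"ty":-0.6,"grip":-1},{"tx":-0.8,"ty":-0.6,"grip":-1},{"tx":-0.8,"ty":-0.6,"grip":-1},{"tx":-0.8,"ty":-0.6,"grip":-1}]' 20
```

```text
$[0]: bad value
```

```bash
python3 -m pendant '[{"rx":0,"ry":0,"rz":0,"tx":0,"ty":0,"tz":-1,"grip":-1},{"rx":0,"ry":0,"rz":0,"tx":0,"ty":0,"tz":-1,"grip":-1},{"rx":0,"ry":0,"rz":0,"tx":-0.8,"ty":-0.6,"tz":0,"grip":-1},{"rx":0,"ry":0,"rz":0,"tx":-0.8,"ty":-0.6,"tz":0,"grip":-1},{"rx":0,"ry":0,"rz":0,"tx":-0.8,"ty":-0.6,"tz":0,"grip":-1},{"rx":0,"ry":0,"rz":0,"tx":-0.8,"ty":-0.6,"tz":0,"grip":-1},{"rx":0,"ry":0,"rz":0,"tx":-0.8,"ty":-0.6,"tz":0,"grip":-1},{"rx":0,"ry":0,"rz":0,"tx":-0.8,"ty":-0.6,"tz":0,"grip":-1}]' 20
```

```text
time_s: 1.02
ee_pos: [0.3032, 0.3289, 0.386]
eef_rot: [-3.141, 0.001, 2.855]
force: [0.5, 1.1, -0.0]
grip_width: 0.0939
```

```bash
python3 -m pendant '[{"rx":0,"ry":0,"rz":0,"tx":-0.77,"ty":-0.62,"tz":0,"grip":-1},{"rx":0,"ry":0,"rz":0,"tx":-0.77,"ty":-0.62,"tz":0,"grip":-1},{"rx":0,"ry":0,"rz":0,"tx":-0.77,"ty":-0.62,"tz":0,"grip":-1},{"rx":0,"ry":0,"rz":0,"tx":-0.77,"ty":-0.62,"tz":0,"grip":-1},{"rx":0,"ry":0,"rz":0,"tx":-0.77,"ty":-0.62,"tz":0.2,"grip":-1},{"rx":0,"ry":0,"rz":0,"tx":-0.77,"ty":-0.62,"tz":0.2,"grip":-1},{"rx":0,"ry":0,"rz":0,"tx":-0.7,"ty":-0.6,"tz":0.5,"grip":-1},{"rx":0,"ry":0,"rz":0,"tx":0,"ty":0,"tz":1,"grip":-1}]'
python3 - <<'E'
from h import *
w=ctrl.camera("wrist"); cv2.imwrite("pics/w1.png",w["pixels"]); print(ctrl.get_obs()["ee_pos"])
print(proj(w,[[.472,.084,.06],[.4633,-.105,.106],[.4633,-.105,.038]]))
E
```

```text
time_s: 1.68
ee_pos: [0.4658, 0.0878, 0.3175]
eef_rot: [3.135, 0.016, 2.851]
force: [2.0, 1.4, -0.8]
grip_width: 0.0942
[0.46275833 0.08912228 0.30810243]
[[314.91299826 221.95073053]
 [ 75.50825625 294.25210736]
 [116.94898013 265.49614321]]
```

View pics/w1.png

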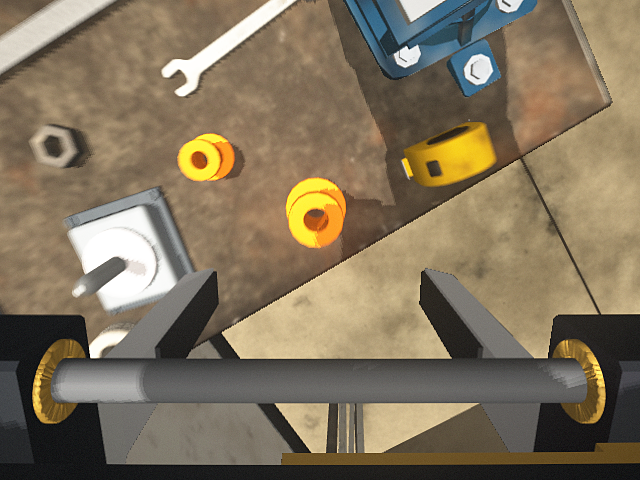

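Wrist view: the large bobbin's bore is at about (316,218), the small bobbin at (203,158), the spindle tip at about (78,291) and the tape at (450,155). My predictions agree to about 4 px. I'll measure again now that the arm has settled.

```bash
python3 - <<'E'
from h import *
w=ctrl.camera("wrist"); o=ctrl.get_obs(); print(o["ee_pos"],o["eef_rot"],np.abs(o["joint_vel"]).max())
print(proj(w,[[.472,.084,.06],[.4633,-.105,.106],[.4633,-.105,.038]]))
crop(w,270,160,100,110,5,"pics/w2a.png");crop(w,50,170,150,150,4,"pics/w2b.png")
E
```

```text
[0.46201934 0.0905624  0.31094151] [3.14000830e+00 2.30348401e-03 2.85255077e+00] 0.12188222427923871
[[315.80165508 231.86934647]
 [ 70.44447507 306.19220385]
 [114.02794487 275.60768199]]
```

View pics/w2a.png

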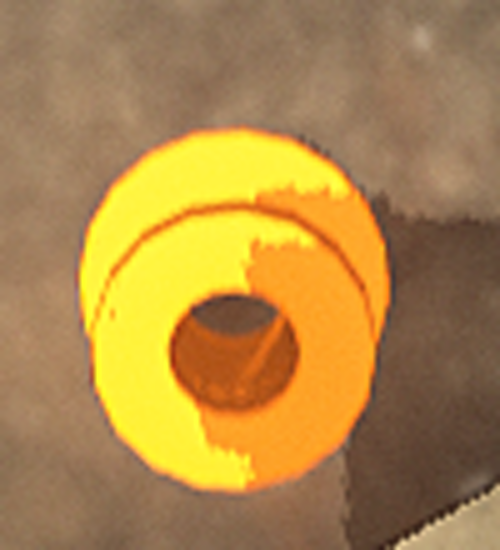

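View pics/w2b.png

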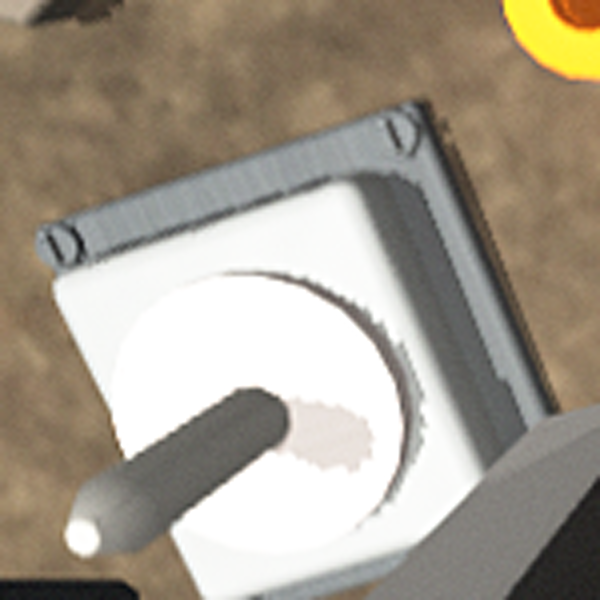

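```bash
python3 - <<'E'
from h import *
w=ctrl.camera("wrist"); o=ctrl.get_obs(); print(o["ee_pos"],o["eef_rot"],np.abs(o["joint_vel"]).max())
print(atz(w,(316.4,229.6),.06),atz(w,(70.1,304.2),.106),atz(w,(114.7,272.7),.038))
b=atz(w,(316.4,229.6),.06)
from scipy.spatial.transform import Rotation as R
print(R.from_euler('xyz',o["eef_rot"]).as_matrix().T@(b-o["ee_pos"]))
E
```

```text
[0.46236422 0.09163918 0.31417768] [3.13846785 0.00558694 2.85414549] 0.06934823858296828
[0.46968651 0.08631155 0.06      ] [ 0.46151468 -0.10522142  0.106     ] [ 0.46038877 -0.10352485  0.038     ]
[-0.00711208 -0.00382751  0.25421066]
```

```bash
python3 -m pendant '[{"rx":0,"ry":0,"rz":0,"tx":-0.2,"ty":-0.1,"tz":1,"grip":-1},{"rx":0,"ry":0,"rz":0,"tx":0,"ty":0,"tz":1,"grip":-1},{"rx":0,"ry":0,"rz":0,"tx":0,"ty":0,"tz":0.3,"grip":-1},{"rx":0,"ry":0,"rz":0,"tx":0,"ty":0,"tz":0,"grip":-1},{"rx":0,"ry":0,"rz":0,"tx":0,"ty":0,"tz":0,"grip":-1}]'
python3 - <<'E'
from h import *
for i in range(3):
    w=ctrl.camera("wrist"); o=ctrl.get_obs(); print(o["ee_pos"],o["eef_rot"],np.abs(o["joint_vel"]).max())
w=ctrl.camera("wrist");cv2.imwrite("pics/w3.png",w["pixels"])
print(proj(w,[[.4700,.085,.06]]))
crop(w,240,200,160,150,4,"pics/w3a.png")
E
```

```text
time_s: 2.25
ee_pos: [0.4719, 0.091, 0.2314]
eef_rot: [3.133, 0.018, 2.861]
force: [0.3, -0.4, 0.5]
grip_width: 0.0945
[0.47206186 0.09103383 0.23191231] [3.13233994 0.01874652 2.86120177] 0.010915298657181598
[0.47216422 0.090821   0.231981  ] [3.13207926 0.01944077 2.86090599] 0.012800173975459527
[0.47213043 0.09061197 0.23178256] [3.13208347 0.01950999 2.86059292] 0.010849077751341122
[[307.33104625 239.40850044]]
```

View pics/w3a.png

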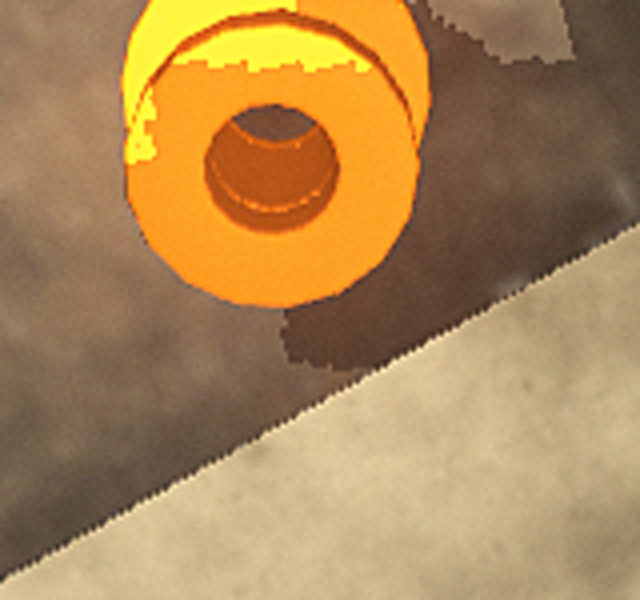

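```bash
cat >> h.py <<'E'
from scipy.spatial.transform import Rotation as Rot
def plan(target,yaw=2.855):
    o=ctrl.get_obs(); R=Rot.from_euler('xyz',o["eef_rot"]); T=Rot.from_euler('xyz',[np.pi,0,yaw])
    print("ee",o["ee_pos"].round(4),o["eef_rot"].round(4),"F",o["force"].round(1),"gw",round(o["grip_width"],4),"t",o["time_s"])
    print("shift mm",(R.inv().apply(np.array(target)-o["ee_pos"])*1000).round(1),"units",(R.inv().apply(np.array(target)-o["ee_pos"])/.04).round(2),"rot units",((R.inv()*T).as_rotvec()/np.deg2rad(4)).round(2))
E
python3 - <<'E'
from h import *
w=ctrl.camera("wrist"); print(atz(w,(307.5,241.5),.06))
plan([.4712,.0845,.131])
E
```

```text
[0.47114506 0.08454438 0.06      ]
ee [0.472  0.0903 0.2311] [3.1324 0.0188 2.86  ] F [0.6 0.4 0.8] gw 0.0939 t 2.5
shift mm [  1.   -6.7 100.1] units [ 0.03 -0.17  2.5 ] rot units [0.13 0.27 0.07]
```

```bash
python3 -m pendant '[{"rx":0.13,"ry":0.27,"rz":0,"tx":0,"ty":-0.15,"tz":0,"grip":-1},{"rx":0,"ry":0,"rz":0,"tx":0,"ty":0,"tz":0.6,"grip":-1},{"rx":0,"ry":0,"rz":0,"tx":0,"ty":0,"tz":0.3,"grip":-1},{"rx":0,"ry":0,"rz":0,"tx":0,"ty":0,"tz":0,"grip":-1}]'
python3 - <<'E'
from h import *
plan([.4712,.0845,.131])
E
```

```text
time_s: 2.83
ee_pos: [0.4709, 0.0836, 0.1971]
eef_rot: [3.141, 0.001, 2.86]
force: [-0.8, -0.1, -0.9]
grip_width: 0.0941
ee [0.4709 0.0836 0.1971] [3.1413e+00 1.4000e-03 2.8604e+00] F [-0.8 -0.1 -0.9] gw 0.0941 t 2.8333
shift mm [ 0.1  0.9 66.1] units [0.   0.02 1.65] rot units [0.   0.02 0.08]
```

```bash
python3 -m pendant '[{"rx":0,"ry":0,"rz":0,"tx":0,"ty":0.02,"tz":0.6,"grip":-1},{"rx":0,"ry":0,"rz":0,"tx":0,"ty":0,"tz":0.5,"grip":-1},{"rx":0,"ry":0,"rz":0,"tx":0,"ty":0,"tz":0.3,"grip":-1},{"rx":0,"ry":0,"rz":0,"tx":0,"ty":0,"tz":0,"grip":-1}]'
python3 - <<'E'
from h import *
plan([.4712,.0845,.131])
w=ctrl.camera("wrist");cv2.imwrite("pics/w4.png",w["pixels"])
E
```

```text
time_s: 3.17
ee_pos: [0.4724, 0.0838, 0.1419]
eef_rot: [3.141, 0.002, 2.86]
force: [-0.5, -0.6, 0.4]
grip_width: 0.0938
ee [0.4724 0.0838 0.1419] [3.1411e+00 2.2000e-03 2.8598e+00] F [-0.5 -0.6  0.4] gw 0.0938 t 3.1667
shift mm [ 1.3  0.4 10.9] units [0.03 0.01 0.27] rot units [0.01 0.03 0.07]
```

View pics/w4.png

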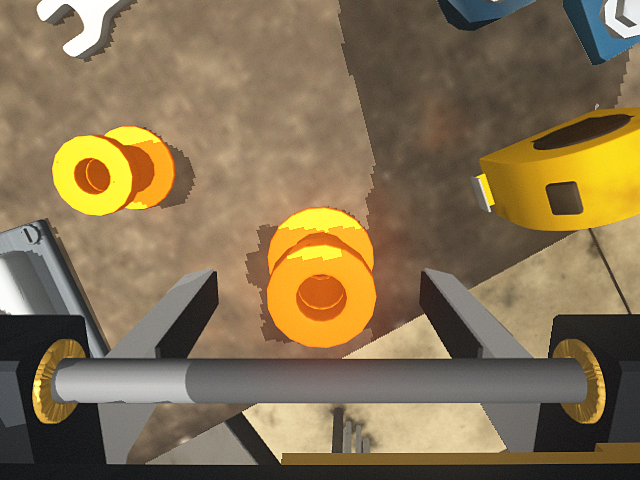

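The bobbin is centred between the open fingers, with its upper flange at about (322,293). I'll go the last 11 mm down and close.

```bash
python3 -m pendant '[{"rx":0,"ry":0,"rz":0,"tx":0.03,"ty":0,"tz":0.3,"grip":-1},{"rx":0,"ry":0,"rz":0,"tx":0,"ty":0,"tz":0,"grip":-0.5},{"rx":0,"ry":0,"rz":0,"tx":0,"ty":0,"tz":0,"grip":0.2},{"rx":0,"ry":0,"rz":0,"tx":0,"ty":0,"tz":0,"grip":0.4},{"rx":0,"ry":0,"rz":0,"tx":0,"ty":0,"tz":0,"grip":1},{"rx":0,"ry":0,"rz":0,"tx":0,"ty":0,"tz":0,"grip":1},{"rx":0,"ry":0,"rz":0,"tx":0,"ty":0,"tz":0,"grip":1},{"rx":0,"ry":0,"rz":0,"tx":0,"ty":0,"tz":0,"grip":1}]' 20
python3 - <<'E'
from h import *
plan([.4712,.0845,.131])
w=ctrl.camera("wrist");cv2.imwrite("pics/w5.png",w["pixels"])
E
```

```text
time_s: 3.88
ee_pos: [0.4746, 0.0841, 0.1385]
eef_rot: [3.138, 0.011, 2.86]
force: [-0.3, -0.5, -0.1]
grip_width: 0.0505
ee [0.4746 0.0841 0.1385] [3.1378 0.0106 2.8597] F [-0.3 -0.5 -0.1] gw 0.0505 t 3.8833
shift mm [ 3.4 -0.6  7.4] units [ 0.09 -0.02  0.19] rot units [0.05 0.15 0.07]
```

View pics/w5.png

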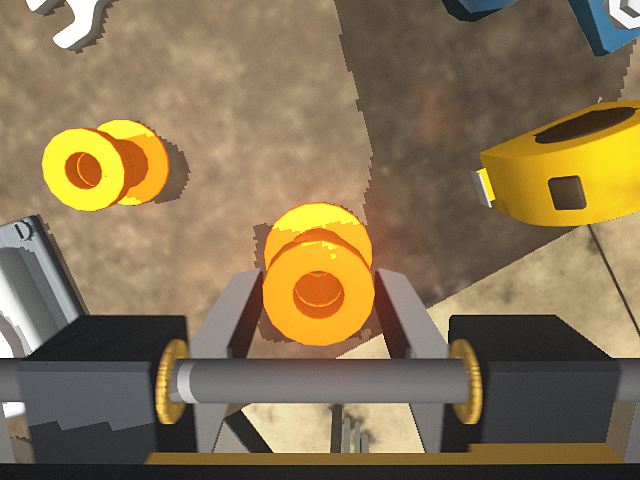

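Not gripped yet: the opening is 50.5 mm, and the arm has drifted up 7 mm. I'll open a little, correct the pose, then close.

```bash
python3 -m pendant '[{"rx":0.05,"ry":0.15,"rz":0,"tx":0.1,"ty":0,"tz":0.2,"grip":-0.4},{"rx":0,"ry":0,"rz":0,"tx":0,"ty":0,"tz":0.05,"grip":-0.3}]'
python3 - <<'E'
from h import *
plan([.4712,.0845,.131])
E
```

```text
time_s: 4.1
ee_pos: [0.4708, 0.0853, 0.1284]
eef_rot: [3.141, 0.001, 2.86]
force: [0.1, -0.3, -1.4]
grip_width: 0.0577
ee [0.4708 0.0853 0.1284] [3.1411e+00 5.0000e-04 2.8596e+00] F [ 0.1 -0.3 -1.4] gw 0.0577 t 4.1
shift mm [-0.6 -0.7 -2.6] units [-0.01 -0.02 -0.06] rot units [0.01 0.01 0.07]
```

```bash
python3 -m pendant '[{"rx":0,"ry":0,"rz":0,"tx":0,"ty":-0.02,"tz":-0.03,"grip":1},{"rx":0,"ry":0,"rz":0,"tx":0,"ty":0,"tz":0,"grip":1},{"rx":0,"ry":0,"rz":0,"tx":0,"ty":0,"tz":0,"grip":1},{"rx":0,"ry":0,"rz":0,"tx":0,"ty":0,"tz":0,"grip":1}]' 20
python3 - <<'E'
from h import *
plan([.4712,.0845,.131])
w=ctrl.camera("wrist");cv2.imwrite("pics/w6.png",w["pixels"])
E
```

```text
time_s: 4.43
ee_pos: [0.4702, 0.0845, 0.1288]
eef_rot: [-3.141, -0.001, 2.86]
force: [-0.6, -0.3, 0.1]
grip_width: 0.0476
ee [0.4702 0.0845 0.1288] [-3.1415e+00 -1.3000e-03  2.8598e+00] F [-0.6 -0.3  0.1] gw 0.0476 t 4.4333
shift mm [-1.   0.3 -2.2] units [-0.03  0.01 -0.06] rot units [-0.   -0.02  0.07]
```

View pics/w6.png

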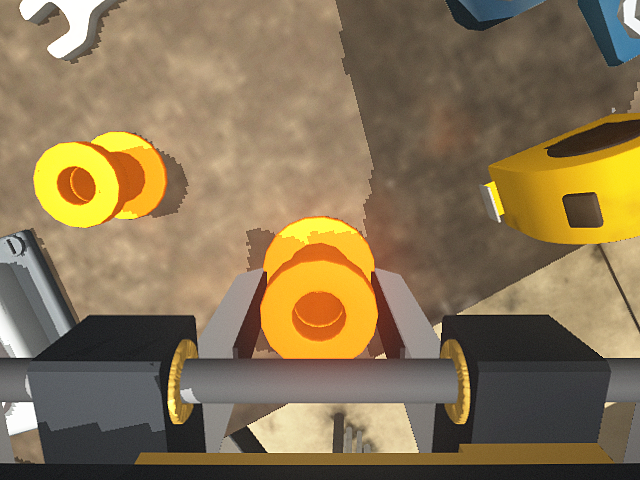

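Gripped: opening 47.6 mm, flange centred at about (319,310). Lifting.

```bash
python3 - <<'E'
from h import *
w=ctrl.camera("wrist");o=ctrl.get_obs()
b=atz(w,(319.7,314),.06);print(b,Rot.from_euler('xyz',o["eef_rot"]).inv().apply(b-o["ee_pos"]))
E
python3 -m pendant '[{"rx":0,"ry":0,"rz":0,"tx":0,"ty":0,"tz":-0.3,"grip":1},{"rx":0,"ry":0,"rz":0,"tx":0,"ty":0,"tz":-0.6,"grip":1},{"rx":0,"ry":0,"rz":0,"tx":0,"ty":0,"tz":-0.8,"grip":1},{"rx":0,"ry":0,"rz":0,"tx":0,"ty":0,"tz":-0.8,"grip":1},{"rx":0,"ry":0,"rz":0,"tx":0,"ty":0,"tz":-0.6,"grip":1},{"rx":0,"ry":0,"rz":0,"tx":0,"ty":0,"tz":-0.3,"grip":1},{"rx":0,"ry":0,"rz":0,"tx":0,"ty":0,"tz":0,"grip":1}]'
python3 - <<'E'
from h import *
plan([.4633,-.105,.26])
w=ctrl.camera("wrist");cv2.imwrite("pics/w7.png",w["pixels"])
E
```

```text
[0.47055515 0.08448724 0.06      ] [-4.77113747e-04  6.74488246e-05  6.87608388e-02]
time_s: 5.12
ee_pos: [0.4693, 0.0842, 0.2697]
eef_rot: [-3.14, -0.005, 2.86]
force: [-0.1, 0.2, -0.2]
grip_width: 0.0481
ee [0.4693 0.0842 0.2697] [-3.1395 -0.0053  2.8597] F [-0.1  0.2 -0.2] gw 0.0481 t 5.1167
shift mm [ -46.9 -183.4    9.8] units [-1.17 -4.59  0.25] rot units [-0.03 -0.08  0.07]
```

View pics/w7.png

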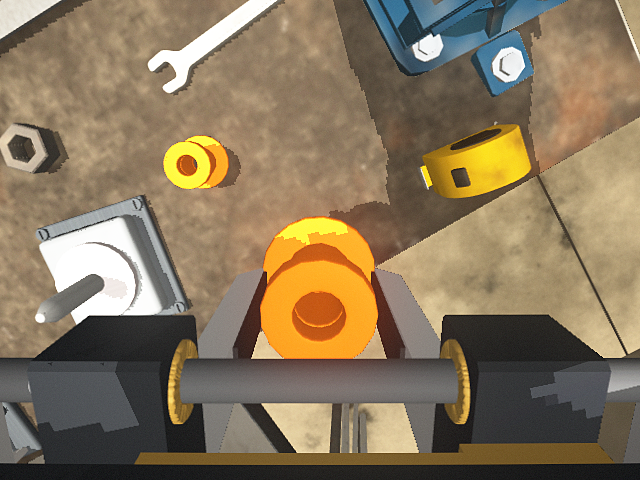

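The bobbin is held firmly and upright. Spindle tip at (42,318), plate at about (95,283). Moving toward it.

```bash
python3 -m pendant '[{"rx":0,"ry":-0.08,"rz":0,"tx":-0.15,"ty":-0.5,"tz":0,"grip":1},{"rx":0,"ry":0,"rz":0,"tx":-0.24,"ty":-0.9,"tz":0,"grip":1},{"rx":0,"ry":0,"rz":0,"tx":-0.24,"ty":-0.9,"tz":0,"grip":1},{"rx":0,"ry":0,"rz":0,"tx":-0.24,"ty":-0.9,"tz":0,"grip":1},{"rx":0,"ry":0,"rz":0,"tx":-0.15,"ty":-0.6,"tz":0,"grip":1},{"rx":0,"ry":0,"rz":0,"tx":-0.1,"ty":-0.2,"tz":0,"grip":1},{"rx":0,"ry":0,"rz":0,"tx":0,"ty":0,"tz":0,"grip":1}]'
python3 - <<'E'
from h import *
plan([.4633,-.105,.265])
w=ctrl.camera("wrist");s=ctrl.camera("side");t=ctrl.camera("top")
cv2.imwrite("pics/w8.png",w["pixels"]);crop(s,250,130,180,170,3.5,"pics/s8.png");crop(t,280,190,120,120,5,"pics/t8.png")
E
```

```text
time_s: 5.75
ee_pos: [0.4652, -0.0875, 0.2595]
eef_rot: [-3.138, -0.012, 2.863]
force: [0.2, -0.4, -0.9]
grip_width: 0.048
ee [ 0.4652 -0.0875  0.2595] [-3.1381 -0.0116  2.8632] F [ 0.2 -0.4 -0.9] gw 0.048 t 5.75
shift mm [ -3.  -17.4  -5.5] units [-0.07 -0.44 -0.14] rot units [-0.05 -0.17  0.12]
```

View pics/w8.png

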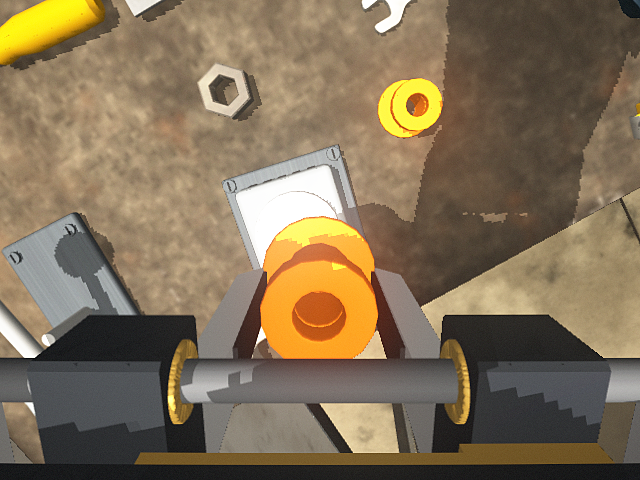

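View pics/s8.png

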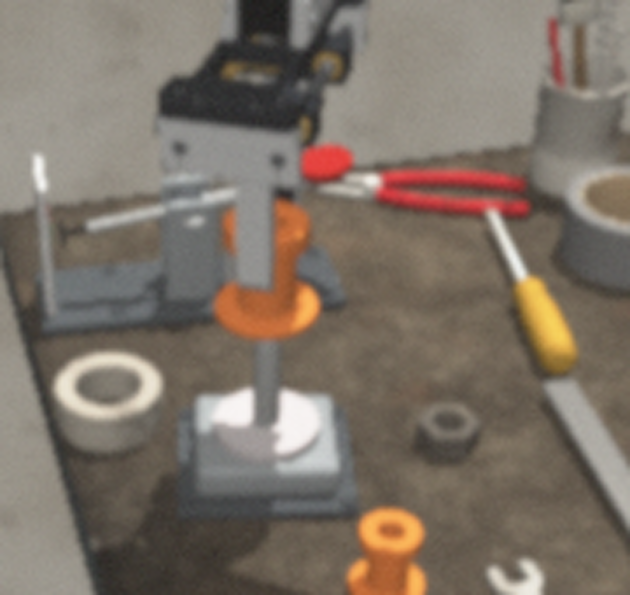

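```bash
python3 -m pendant '[{"rx":-0.05,"ry":-0.17,"rz":0.05,"tx":-0.06,"ty":-0.42,"tz":-0.05,"grip":1},{"rx":0,"ry":0,"rz":0,"tx":0,"ty":0,"tz":0,"grip":1},{"rx":0,"ry":0,"rz":0,"tx":0,"ty":0,"tz":0,"grip":1}]'
python3 - <<'E'
from h import *
plan([.462,-.1053,.255])
w=ctrl.camera("wrist");s=ctrl.camera("side");t=ctrl.camera("top")
cv2.imwrite("pics/w9.png",w["pixels"]);crop(s,290,170,80,110,5,"pics/s9.png");crop(t,280,190,120,120,5,"pics/t9.png")
E
```

```text
time_s: 6.15
ee_pos: [0.4635, -0.0983, 0.2616]
eef_rot: [3.141, 0.0, 2.867]
force: [-0.2, -0.6, -1.3]
grip_width: 0.0483
ee [ 0.4635 -0.0983  0.2616] [3.1405e+00 3.0000e-04 2.8672e+00] F [-0.2 -0.6 -1.3] gw 0.0483 t 6.15
shift mm [-0.5 -7.2  6.6] units [-0.01 -0.18  0.16] rot units [0.02 0.   0.18]
```

View pics/s9.png

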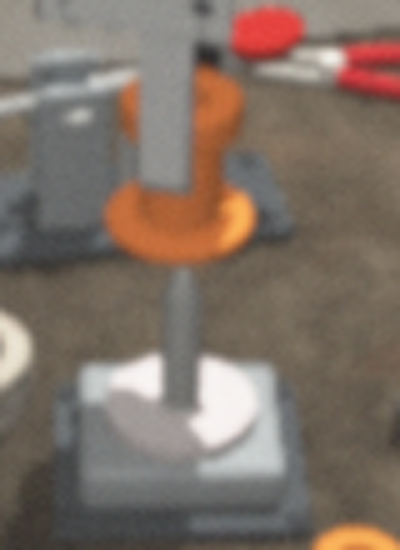

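View pics/t9.png

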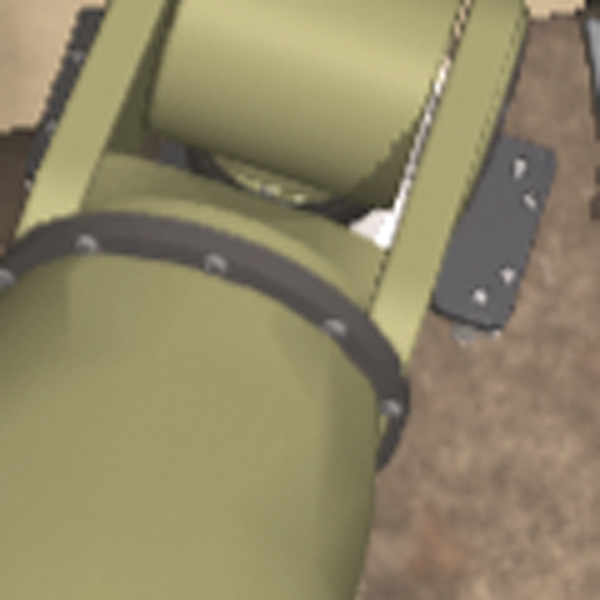

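In the side crop, the bobbin axis (x≈181) lines up with the spindle (x≈182). The arm still has 7 mm to go in y.

```bash
python3 -m pendant '[{"rx":0,"ry":0,"rz":0,"tx":-0.01,"ty":-0.18,"tz":0.05,"grip":1},{"rx":0,"ry":0,"rz":0,"tx":0,"ty":0,"tz":0,"grip":1},{"rx":0,"ry":0,"rz":0,"tx":0,"ty":0,"tz":0,"grip":1}]'
python3 - <<'E'
from h import *
plan([.462,-.1053,.250])
E
```

```text
time_s: 6.55
ee_pos: [0.4621, -0.1048, 0.2594]
eef_rot: [3.141, 0.0, 2.87]
force: [-0.1, 1.0, -0.8]
grip_width: 0.0478
ee [ 0.4621 -0.1048  0.2594] [3.1407e+00 2.0000e-04 2.8695e+00] F [-0.1  1.  -0.8] gw 0.0478 t 6.55
shift mm [-0.1 -0.5  9.4] units [-0.   -0.01  0.24] rot units [0.01 0.   0.21]
```

```bash
python3 -m pendant '[{"rx":0,"ry":0,"rz":0,"tx":0,"ty":-0.01,"tz":0.25,"grip":1},{"rx":0,"ry":0,"rz":0,"tx":0,"ty":0,"tz":0.25,"grip":1},{"rx":0,"ry":0,"rz":0,"tx":0,"ty":0,"tz":0.2,"grip":1},{"rx":0,"ry":0,"rz":0,"tx":0,"ty":0,"tz":0.1,"grip":1}]'
python3 - <<'E'
from h import *
plan([.462,-.1053,.225])
s=ctrl.camera("side");w=ctrl.camera("wrist")
crop(s,290,170,80,110,5,"pics/s10.png");crop(w,220,180,200,200,3,"pics/w10.png")
E
```

```text
time_s: 6.88
ee_pos: [0.4619, -0.1051, 0.2246]
eef_rot: [3.141, 0.001, 2.869]
force: [-0.5, 0.5, -0.7]
grip_width: 0.0477
ee [ 0.4619 -0.1051  0.2246] [3.1407e+00 1.1000e-03 2.8691e+00] F [-0.5  0.5 -0.7] gw 0.0477 t 6.8833
shift mm [-0.1 -0.2 -0.4] units [-0.   -0.   -0.01] rot units [0.01 0.02 0.2 ]
```

View pics/s10.png

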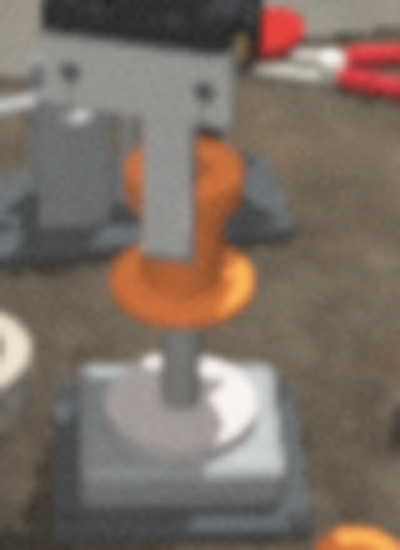

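View pics/w10.png

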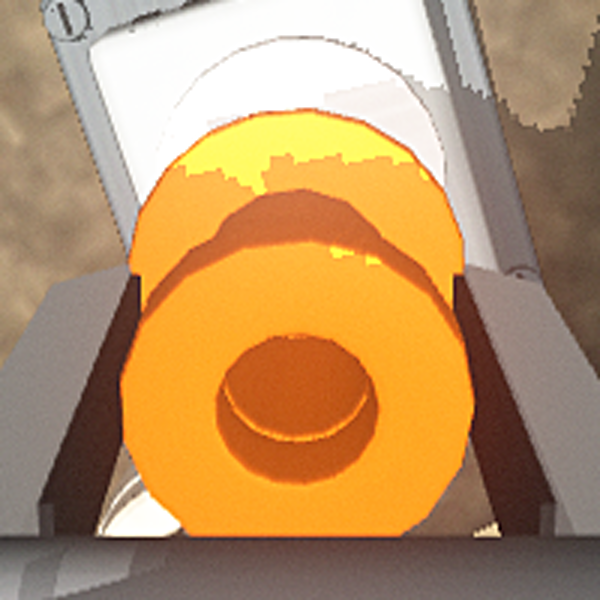

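No contact force, and the plate and flange line up in the wrist view (columns 300 and 297). Continuing down.

```bash
python3 -m pendant '[{"rx":0,"ry":0,"rz":0,"tx":0,"ty":0,"tz":0.25,"grip":1},{"rx":0,"ry":0,"rz":0,"tx":0,"ty":0,"tz":0.25,"grip":1},{"rx":0,"ry":0,"rz":0,"tx":0,"ty":0,"tz":0.25,"grip":1},{"rx":0,"ry":0,"rz":0,"tx":0,"ty":0,"tz":0.15,"grip":1}]'
python3 - <<'E'
from h import *
plan([.462,-.1053,.1668])
E
```

```text
time_s: 7.32
ee_pos: [0.4625, -0.1052, 0.1871]
eef_rot: [3.141, 0.003, 2.869]
force: [-0.3, 0.3, -1.7]
grip_width: 0.0478
ee [ 0.4625 -0.1052  0.1871] [3.1407 0.0033 2.8692] F [-0.3  0.3 -1.7] gw 0.0478 t 7.3167
shift mm [ 0.5 -0.2 20.3] units [ 0.01 -0.01  0.51] rot units [0.01 0.05 0.2 ]
```

```bash
python3 -m pendant '[{"rx":0,"ry":0.05,"rz":0,"tx":0.01,"ty":0,"tz":0.2,"grip":1},{"rx":0,"ry":0,"rz":0,"tx":0,"ty":0,"tz":0.2,"grip":1},{"rx":0,"ry":0,"rz":0,"tx":0,"ty":0,"tz":0.06,"grip":1}]'
python3 - <<'E'
from h import *
plan([.462,-.1053,.1668])
E
```

```text
time_s: 7.57
ee_pos: [0.462, -0.105, 0.1661]
eef_rot: [3.141, -0.001, 2.869]
force: [-8.2, 2.3, 26.3]
grip_width: 0.0479
ee [ 0.462  -0.105   0.1661] [ 3.1406e+00 -1.3000e-03  2.8692e+00] F [-8.2  2.3 26.3] gw 0.0479 t 7.5667
shift mm [-0.1 -0.3 -0.7] units [-0.   -0.01 -0.02] rot units [ 0.01 -0.02  0.2 ]
```

The bobbin reached the plate: 26 N up, at the expected height. I'll ease off and release.

```bash
python3 -m pendant '[{"rx":0,"ry":0,"rz":0,"tx":0,"ty":0,"tz":-0.02,"grip":1},{"rx":0,"ry":0,"rz":0,"tx":0,"ty":0,"tz":0,"grip":0},{"rx":0,"ry":0,"rz":0,"tx":0,"ty":0,"tz":0,"grip":-0.3},{"rx":0,"ry":0,"rz":0,"tx":0,"ty":0,"tz":0,"grip":-0.7},{"rx":0,"ry":0,"rz":0,"tx":0,"ty":0,"tz":0,"grip":-1},{"rx":0,"ry":0,"rz":0,"tx":0,"ty":0,"tz":0,"grip":-1},{"rx":0,"ry":0,"rz":0,"tx":0,"ty":0,"tz":0,"grip":-1},{"rx":0,"ry":0,"rz":0,"tx":0,"ty":0,"tz":0,"grip":-1}]'
python3 - <<'E'
from h import *
plan([.462,-.1053,.28])
s=ctrl.camera("side");w=ctrl.camera("wrist")
crop(s,290,170,80,110,5,"pics/s11.png");cv2.imwrite("pics/w11.png",w["pixels"])
E
```

```text
time_s: 8.23
ee_pos: [0.4624, -0.1051, 0.1666]
eef_rot: [3.141, -0.0, 2.869]
force: [-0.1, -1.5, 0.0]
grip_width: 0.0844
ee [ 0.4624 -0.1051  0.1666] [ 3.1407e+00 -3.0000e-04  2.8693e+00] F [-0.1 -1.5  0. ] gw 0.0844 t 8.2333
shift mm [   0.3   -0.2 -113.4] units [ 0.01 -0.   -2.83] rot units [ 0.01 -0.    0.2 ]
```

View pics/s11.png

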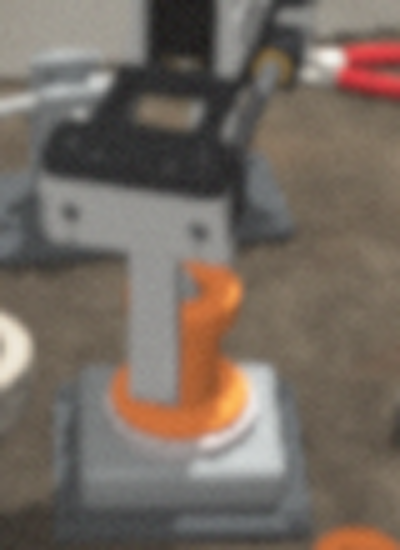

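View pics/w11.png

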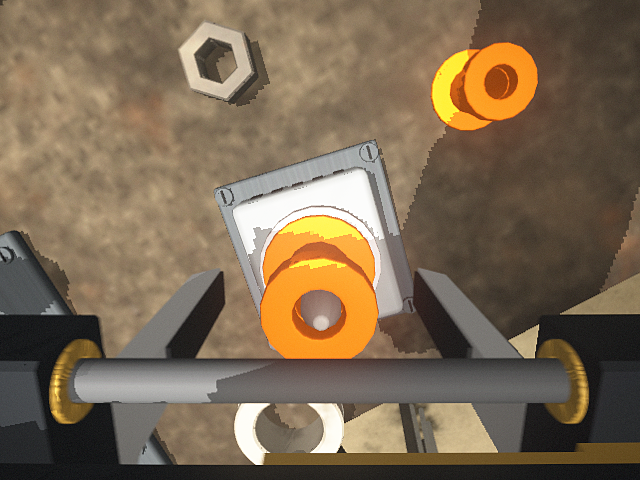

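The bobbin is seated with the spindle showing in its bore at (320,313), and both fingers are clear. I'll retreat straight up and then close the gripper.

```bash
python3 -m pendant '[{"rx":0,"ry":0,"rz":0,"tx":0,"ty":0,"tz":-0.4,"grip":-1},{"rx":0,"ry":0,"rz":0,"tx":0,"ty":0,"tz":-0.7,"grip":-1},{"rx":0,"ry":0,"rz":0,"tx":0,"ty":0,"tz":-0.8,"grip":-1},{"rx":0,"ry":0,"rz":0,"tx":0,"ty":0,"tz":-0.8,"grip":-1},{"rx":0,"ry":0,"rz":0,"tx":0,"ty":0,"tz":-0.4,"grip":1},{"rx":0,"ry":0,"rz":0,"tx":0,"ty":-0.5,"tz":0,"grip":1},{"rx":0,"ry":0,"rz":0,"tx":0,"ty":-0.5,"tz":0,"grip":1},{"rx":0,"ry":0,"rz":0,"tx":0,"ty":0,"tz":0,"grip":1}]'
python3 - <<'E'
from h import *
plan([.418,-.3176,.28])
t=ctrl.camera("top");w=ctrl.camera("wrist")
crop(t,300,170,150,140,4,"pics/t12.png");cv2.imwrite("pics/w12.png",w["pixels"]); print(proj(w,[[.418,-.3176,.101]]))
E
```

```text
time_s: 9.0
ee_pos: [0.4508, -0.1441, 0.297]
eef_rot: [3.141, -0.001, 2.872]
force: [1.1, 0.2, -0.2]
grip_width: 0.0707
ee [ 0.4508 -0.1441  0.297 ] [ 3.1412e+00 -9.0000e-04  2.8716e+00] F [ 1.1  0.2 -0.2] gw 0.0707 t 9.0
shift mm [ -14.7 -175.9   16.9] units [-0.37 -4.4   0.42] rot units [ 0.01 -0.01  0.24]
[[ 69.73091198 257.1425892 ]]
```

View pics/w12.png

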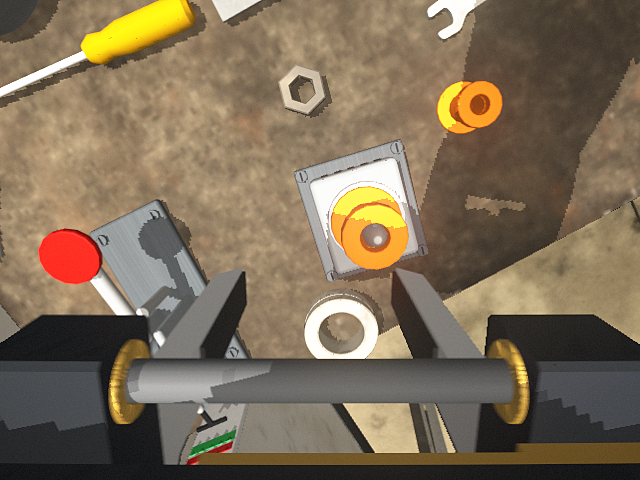

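The pad's red top is at (70,256), matching the prediction (70,257). The bobbin stands flat with the spindle tip at (376,236), and the nut and ring are untouched. I'll close the fingers and move over the pad.

```bash
python3 -m pendant '[{"rx":0,"ry":0,"rz":0,"tx":-0.08,"ty":-0.8,"tz":0,"grip":1},{"rx":0,"ry":0,"rz":0,"tx":-0.08,"ty":-0.9,"tz":0,"grip":1},{"rx":0,"ry":0,"rz":0,"tx":-0.08,"ty":-0.9,"tz":0,"grip":1},{"rx":0,"ry":0,"rz":0,"tx":-0.08,"ty":-0.8,"tz":0,"grip":1},{"rx":0,"ry":0,"rz":0,"tx":0,"ty":-0.5,"tz":0,"grip":1},{"rx":0,"ry":0,"rz":0,"tx":0,"ty":0,"tz":0,"grip":1},{"rx":0,"ry":0,"rz":0,"tx":0,"ty":0,"tz":0,"grip":1},{"rx":0,"ry":0,"rz":0,"tx":0,"ty":0,"tz":0,"grip":1}]'
python3 - <<'E'
from h import *
plan([.418,-.3176,.25],2.87)
E
```

```text
time_s: 9.77
ee_pos: [0.4231, -0.2964, 0.2929]
eef_rot: [3.137, -0.007, 2.877]
force: [0.5, 1.0, -0.6]
grip_width: 0.0097
ee [ 0.4231 -0.2964  0.2929] [ 3.137  -0.0068  2.8773] F [ 0.5  1.  -0.6] gw 0.0097 t 9.7667
shift mm [ -0.9 -21.9  42.8] units [-0.02 -0.55  1.07] rot units [ 0.07 -0.1   0.1 ]
```

```bash
python3 -m pendant '[{"rx":0.07,"ry":-0.1,"rz":0,"tx":-0.02,"ty":-0.5,"tz":0.3,"grip":1},{"rx":0,"ry":0,"rz":0,"tx":0,"ty":-0.05,"tz":0.4,"grip":1},{"rx":0,"ry":0,"rz":0,"tx":0,"ty":0,"tz":0.3,"grip":1},{"rx":0,"ry":0,"rz":0,"tx":0,"ty":0,"tz":0,"grip":1}]'
python3 - <<'E'
from h import *
plan([.418,-.3176,.205],2.87)
s=ctrl.camera("side");w=ctrl.camera("wrist");cv2.imwrite("pics/w13.png",w["pixels"])
crop(s,240,110,160,120,5,"pics/s13.png")
E
```

```text
time_s: 10.1
ee_pos: [0.4204, -0.3135, 0.252]
eef_rot: [-3.141, 0.002, 2.883]
force: [-1.1, 0.6, -0.4]
grip_width: 0.0003
ee [ 0.4204 -0.3135  0.252 ] [-3.1412e+00  1.8000e-03  2.8829e+00] F [-1.1  0.6 -0.4] gw 0.0003 t 10.1
shift mm [ 1.4 -4.6 47. ] units [ 0.03 -0.11  1.17] rot units [-0.    0.03  0.19]
```

View pics/w13.png

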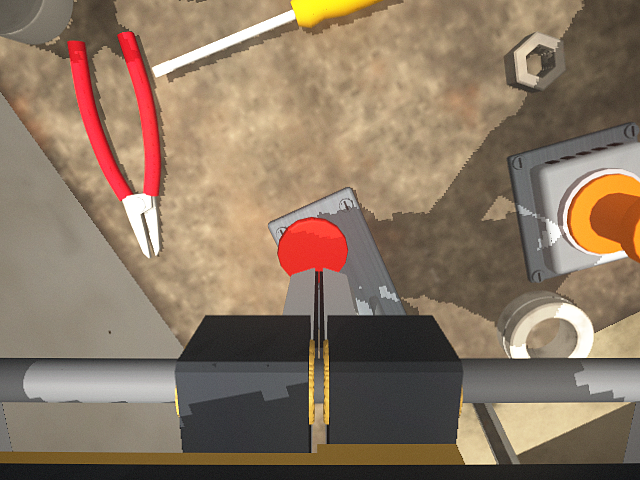

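View pics/s13.png

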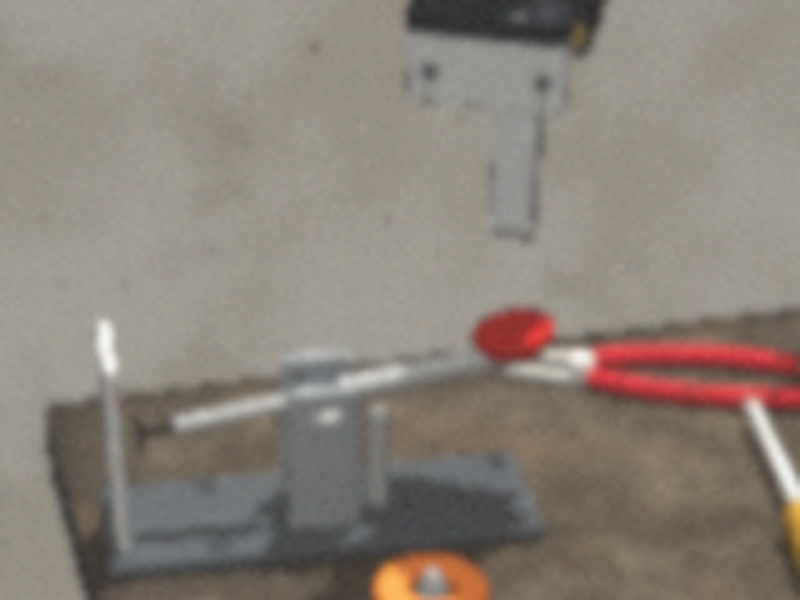

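The fingers are shut above the pad (side crop: finger x 514, pad 515). In y they are about 4.6 mm off; I'll correct that while lowering to just above the pad.

```bash
python3 -m pendant '[{"rx":0,"ry":0,"rz":0,"tx":0.03,"ty":-0.11,"tz":0.4,"grip":1},{"rx":0,"ry":0,"rz":0,"tx":0,"ty":0,"tz":0.3,"grip":1},{"rx":0,"ry":0,"rz":0,"tx":0,"ty":0,"tz":0.2,"grip":1},{"rx":0,"ry":0,"rz":0,"tx":0,"ty":0,"tz":0,"grip":1}]'
python3 - <<'E'
from h import *
plan([.418,-.3176,.186],2.88)
E
```

```text
time_s: 10.53
ee_pos: [0.4207, -0.3163, 0.2202]
eef_rot: [-3.138, 0.009, 2.886]
force: [-0.3, -0.1, 0.2]
grip_width: 0.0004
ee [ 0.4207 -0.3163  0.2202] [-3.138   0.009   2.8861] F [-0.3 -0.1  0.2] gw 0.0004 t 10.5333
shift mm [ 2.6 -1.9 34.1] units [ 0.07 -0.05  0.85] rot units [-0.05  0.13  0.09]
```

```bash
python3 -m pendant '[{"rx":-0.05,"ry":0.13,"rz":0,"tx":0.07,"ty":-0.05,"tz":0.25,"grip":1},{"rx":0,"ry":0,"rz":0,"tx":0,"ty":0,"tz":0.15,"grip":1},{"rx":0,"ry":0,"rz":0,"tx":0,"ty":0,"tz":0.08,"grip":1}]'
python3 - <<'E'
from h import *
plan([.418,-.3176,.186],2.88)
E
```

```text
time_s: 10.78
ee_pos: [0.418, -0.3175, 0.2011]
eef_rot: [-3.141, 0.001, 2.887]
force: [-1.7, -1.3, 3.9]
grip_width: 0.0004
ee [ 0.418  -0.3175  0.2011] [-3.1408e+00  9.0000e-04  2.8867e+00] F [-1.7 -1.3  3.9] gw 0.0004 t 10.7833
shift mm [-0.  -0.1 15.1] units [-0.   -0.    0.38] rot units [-0.01  0.01  0.1 ]
```

Contact at z=0.201 (3.9 N). I'll press 15 mm in small steps.

```bash
python3 -m pendant '[{"rx":0,"ry":0,"rz":0,"tx":0,"ty":0,"tz":0.1,"grip":1},{"rx":0,"ry":0,"rz":0,"tx":0,"ty":0,"tz":0.1,"grip":1},{"rx":0,"ry":0,"rz":0,"tx":0,"ty":0,"tz":0.07,"grip":1},{"rx":0,"ry":0,"rz":0,"tx":0,"ty":0,"tz":0.03,"grip":1}]'
python3 - <<'E'
from h import *
plan([.418,-.3176,.186],2.88)
E
```

```text
time_s: 11.12
ee_pos: [0.4177, -0.3179, 0.1887]
eef_rot: [-3.14, 0.0, 2.886]
force: [-4.0, 0.1, 5.9]
grip_width: 0.0004
ee [ 0.4177 -0.3179  0.1887] [-3.1398e+00  3.0000e-04  2.8865e+00] F [-4.   0.1  5.9] gw 0.0004 t 11.1167
shift mm [-0.2  0.4  2.7] units [-0.01  0.01  0.07] rot units [-0.03  0.    0.09]
```

```bash
python3 -m pendant '[{"rx":0,"ry":0,"rz":0,"tx":0,"ty":0,"tz":0.05,"grip":1},{"rx":0,"ry":0,"rz":0,"tx":0,"ty":0,"tz":0.02,"grip":1}]'
python3 - <<'E'
from h import *
plan([.418,-.3176,.186],2.88)
for i in range(6): s=ctrl.camera("side")
plan([.418,-.3176,.186],2.88)
w=ctrl.camera("wrist");cv2.imwrite("pics/w14.png",w["pixels"]);t=ctrl.camera("top")
crop(s,240,120,160,170,3.5,"pics/s14.png");cv2.imwrite("pics/t14.png",t["pixels"]);crop(s,245,165,80,60,10,"pics/s14b.png")
E
```

```text
time_s: 11.28
ee_pos: [0.4174, -0.3181, 0.1859]
eef_rot: [-3.14, -0.0, 2.886]
force: [-3.5, 1.1, 7.2]
grip_width: 0.0005
ee [ 0.4174 -0.3181  0.1859] [-3.1396e+00 -1.0000e-04  2.8863e+00] F [-3.5  1.1  7.2] gw 0.0005 t 11.2833
shift mm [-0.4  0.6 -0.1] units [-0.01  0.02 -0.  ] rot units [-0.03 -0.    0.09]
ee [ 0.4175 -0.3181  0.1862] [-3.1396  0.      2.8862] F [-4.7  0.4  7.1] gw 0.0006 t 11.5833
shift mm [-0.4  0.6  0.2] units [-0.01  0.01  0.  ] rot units [-0.03  0.    0.09]
```

View pics/s14.png

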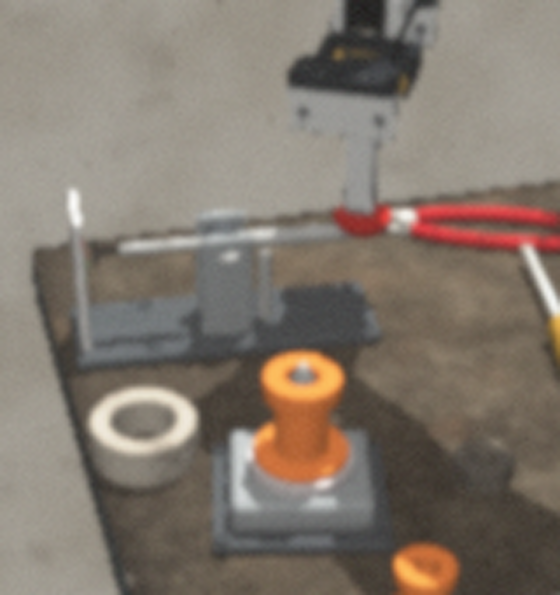

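View pics/s14b.png

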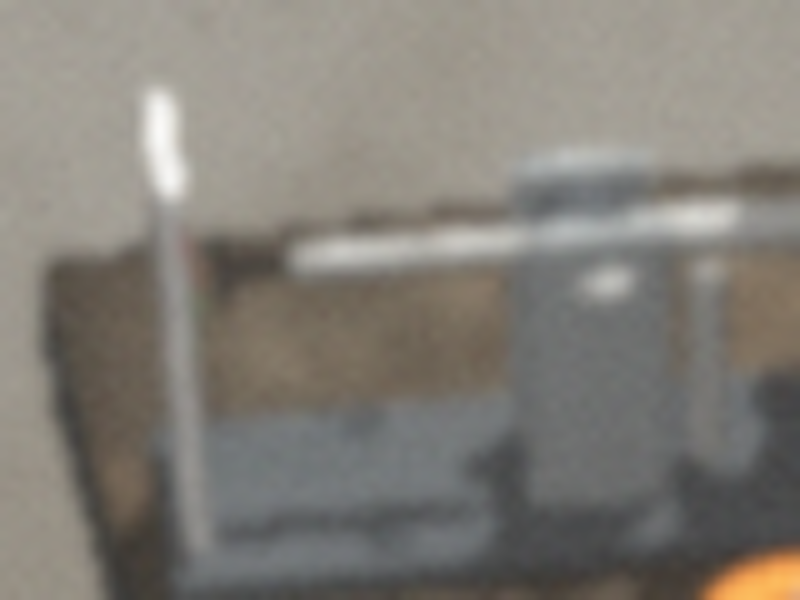

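View pics/t14.png

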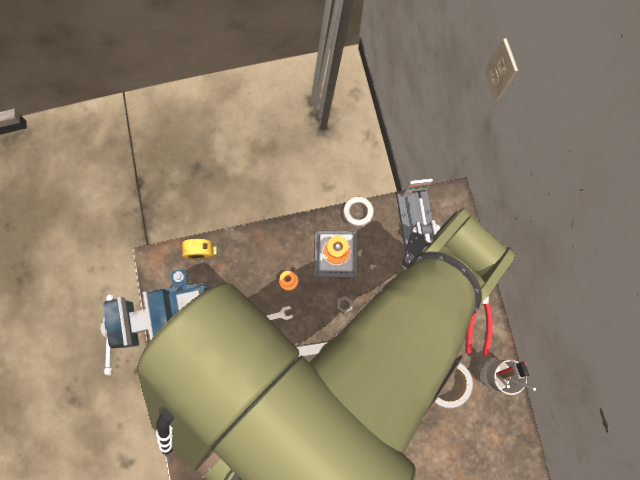

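```bash
python3 - <<'E'
from h import *
s=ctrl.camera("side"); o=ctrl.get_obs(); print(o["force"],o["ee_pos"],np.abs(o["joint_vel"]).max())
pad=np.array([.418,-.3176]); u=np.array([np.cos(.165),np.sin(.165)]); piv=pad+.1*u
for q in (0,.09,.15,.21,.25):
    a=.15-q; P=[np.r_[piv-u*r*np.cos(a),.075+r*np.sin(a)] for r in (.05,-.05)]
    (x,y)=proj(s,P); d=x-y; print(q,d[1]/d[0],x,y)
print((258-215)/(300-730.))
E
```

```text
[-4.20282528  1.26596725  6.02449299] [ 0.41745238 -0.31805407  0.18620246] 0.0019375431746841165
0 -0.21443969945661293 [321.89375958 183.79642943] [282.29741175 192.28745836]
0.09 -0.13418837931405442 [322.0562846  185.35939422] [282.03188103 190.73020407]
0.15 -0.08135743270897242 [322.0752721  186.40971107] [281.94508755 189.67459986]
0.21 -0.02861278832290741 [322.02307034 187.46234198] [281.93131341 188.60947893]
0.25 0.006690443688035618 [321.94897237 188.16355068] [281.96291379 187.89602621]
-0.1
```

The lever slope in the image (−0.08 to −0.10) corresponds to about 0.13–0.155 rad. Fingertip height (0.089 m) and push (6–7 N) agree with level. Everything is still, so I'm handing in.

```bash
python3 - <<'E'
from station import ctrl
print(ctrl.hand_in()); o=ctrl.get_obs(); print(o["time_s"],o["ee_pos"],o["force"])
E
```

```text
the job is handed in; nothing more can be done
None
the job is handed in; nothing more can be done
```

I put the larger orange bobbin over the spindle, let go of it, then pressed the red pad down to level and handed the job in while still holding it there. `hand_in` gives no verdict, so the result rests on my own checks at about 11.6 s, just before handing in.

- **Bobbin:** it sat flat on the drive plate with the spindle tip showing in its bore, and the gripper was well clear of it.
- **Lever:** the fingertips were about 0.089 m high, the level position, and pushed with 6–7 N. The lever's slope in the side picture gives about 0.13–0.155 rad, in the middle of the green band (0.09–0.21). The arm was not moving.
- **Other objects:** the tape measure, bearing ring and nut looked unmoved in the last pictures.

**Disagreements:** the cameras differed by 1–2 mm, which stayed within the fit. The force reading also showed about 4 N sideways on the pad, and the pointer against the gauge was too blurred to read directly, so I judged the lever angle by its slope.

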